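# Lock the cocoa mill's collar with the pin spanner

## Robot

A 6-joint arm with a two-finger parallel gripper is mounted at the origin on the work surface. World frame = base frame: x ahead of the robot, y to its left, z up, the work surface at z = 0. Lengths are in m, angles in rad, forces in N, time in s.
With the tool pointing down it reaches from about 0.25 to 0.725 m from the base axis. Payload 4 kg.
Tool frame: the origin (TCP) lies at the very end of the fingers, on their centre line; the grasp point (between the pads) lies 19 mm behind it; z points along the fingers, y is the line along which they close (so a half turn about z gives the same grasp; the last joint's range is limited). The gripper opens to 85 mm and grips with 20 to 120 N. Pads are 22 mm wide; open, the fingers measure 114 mm over their backs; the gripper's body (76 mm by 85 mm) begins 54 mm behind the grasp point. The pads swing forward as they close: fully open they stand 13 mm farther back than shut.
Start: joints at [-1.159, 0.241, 0.005, 1.335, 0, 1.571], TCP at [0.2, -0.458, 0.231] pointing down, gripper open.
Joint ranges: [-2.72, 2.72], [-1.05, 1.87], [-1.09, 1.28], [-1.99, 2.15], [-1.42, 1.44], [-3.14, 3.14]. Speed limits (rad/s): [2.79, 2.79, 3.14, 3.14, 3.14, 3.14].

## Interface

Orientations are given as a unit quaternion [x, y, z, w].
In Python, from workcell import bot, vision, workorder gives the robot as it stands.
- The arm moves only by the shell command python3 -m creep 'ROWS' [OPENING]. ROWS is JSON, a list of rows, each a list of 2 entries, a list of its own where there are three numbers: the shift along the tool's x, y, z in mm, then the turn, a rotation vector about the tool's x, y, z in rad. In form: [[[dx, dy, dz], [wx, wy, wz]], ...]. A call has 1 to 12 rows; each row shifts and turns the commanded pose from where the row before left it, along the tool's axes as they then stand; what a row does not reach is not made up. A row lasts 1/8 s, in which the tool goes at most 62.5 mm and 10.7 degrees, less where a joint would pass 70% of its speed; a pose out of reach is approached as far as the arm can. A call is refused whole if a number of a shift passes 62.5 or a number of a turn 0.188, either way. A call with a gripper value outside its range is refused whole. OPENING is the finger opening in mm, from 0 to 85.4, set as the call begins (- or left out, the last holds). The fingers move at their own pace and stop on an object; the grip force is fixed at half the most. Time passes only in rows, so rows that do not move let the fingers close. It gives the time, the measured TCP pose, the force, the opening and the grip force at its end, in the units of the state.
- bot.get_obs(): the state, without advancing time (a new reading comes with each control period).
- vision.camera(name): name is "scene" or "top" or "wrist"; returns a dict with "image" (400x640x3 uint8, blue, green, red), "z_map" (400x640 float32, m along the optical axis (not along the pixel's ray), 0 where there is no reading), "K" (3x3 intrinsics, pixels), "rvec" (rotation vector, rad) and "tvec" (3), from world to camera coordinates, as OpenCV has them; the wrist camera has in their place "tool_from_camera" (4x4, takes a point from camera to tool coordinates, whose origin is the TCP and whose axes are the flange's). Camera axes: x right, y down, z forward; pixel columns grow to the right and rows downward; lengths in m; the calibration is good to about 2 mm. A picture is of the moment at which its call begins: read the wrist's pose just before it.
- workorder.job_done(): hands the job in; it is judged then, once.
Trained networks look in a picture, given as the dict that the camera call returned (one of the last four; its "shot" number tells which), for a name from the list of things; names that differ only in an ending like _2 or _b are one class to them, and where a whole thing is asked for, a point or a joint stands for the part that bears it (a point fixed in the world has none). Each returns a list of dicts, best first, with "score" (0 to 1); they miss things now and then, are a little off and sometimes report something else, mostly with a low value. They report only what shows in the picture. A call takes as long as a camera call. They do not tell look-alikes from the thing itself.
- vision.spot_in(picture, query): "position" ([column, row] in pixels, amid what is visible of it).
- vision.place_of(picture, query): "position" ([column, row] in pixels: a listed point, or the origin of a listed thing).
The state is a dict: "clock": time; "joint_pos": joint angles; "joint_vel": joint speeds; "tau": joint torques, N m; "eef_pos": TCP position; "tool_rot": TCP orientation; "ft_force": force on the tool from outside, world axes, zero at the start; "ft_torque": the same for the moment, N m; "grip_width": finger opening in m; "grasp_force": force on a finger pad.
Only numpy, scipy, OpenCV 4.12 (cv2) and the standard library are available. Lean on these libraries where they do the work, as an engineer would, in place of code of your own. Each camera call takes 0.05 s, during which the arm holds its last target. There are 200 camera calls.

## Task

Lock the cocoa mill: take the two-pronged pin spanner from the wooden board, set both its prongs fully down into the two holes of the mill's collar, and with the spanner turn the collar clockwise (seen from above) until its ears are home against the stop posts. Then lift the spanner off and lay it back on the board, prongs down, and let go. Turn the collar only with the spanner, not with the gripper, and leave the bowl, jar, spatula and chocolate slab where they are.

Things in the scene. Friction and masses are not known exactly. Their poses are not given: they have to be found in the camera images.
- mill: fixed bench mill, a steel box 170 x 170 mm, top face 96 mm above the table, orange control panel on its -x side. Origin: on the table, straight below the collar's vertical axis; z up. Two fixed stop posts (10 mm across, tops 122 mm above the table) stand on its top at x, y = (19.5, 44) and (-19.5, -44) mm, clear of the spanner
- collar (a joint): angle of the flat aluminium collar on top of the mill about its vertical axis, rad: 0 = home, its two ears along the mill's y axis and against the stop posts (hard stop); grows counterclockwise seen from above, at most 1.3; starts between 0.6 and 1.2. It turns stiffly (0.3 N m) and stays where it is left
- hole_a (a point): centre of the upper mouth of one collar hole, 40 mm from the collar's axis (at the mill's +y when home). The collar is a disc 65 mm across, 16 mm thick, top face 134 mm above the table, with two opposite square ears (28 x 28 mm, centred 40 mm from the axis), each with a vertical through hole 13 mm wide
- hole_b (a point): the same for the opposite hole, 80 mm from hole_a. Either prong may go in either hole
- board: fixed wooden board 270 (its x) x 230 (its y) x 10 mm thick. Origin: centre of its underside on the table; top face 10 mm above the table
- spanner: loose dark steel pin spanner, 0.3 kg, 159 mm long, 34 mm high, lying on the board prongs down. Origin: midway between the prong tips, at their level; z up; the handle runs along -x, a bar 14 mm wide (y), z = 12 to 34 mm, to x = -150, with a stub foot at x = -143.5 reaching down to z = 0, so that it lies level. Centre of mass near x = -52
- prong_a (a point): tip of the prong at +y of the spanner (its lowest point). The two prongs are 9 mm in diameter, 12 mm long, round-ended, at y = +40 and -40 mm under a crossbar 100 x 18 mm, 14 mm thick, whose flat underside rests on the collar's top when the prongs are fully in
- prong_b (a point): tip of the prong at -y of the spanner (its lowest point)
- grip (a point): centre of the handle bar's good gripping place, 62 mm behind the prongs (-x), 26 mm above the prong tips; the bar is gripped across its 14 mm width (the spanner's y)
- bowl: bystander: white ceramic bowl, 150 mm across, 75 mm high; origin at the centre of its underside
- jar: bystander: glass jar with a brass lid, 90 mm across, 150 mm high; origin at the centre of its underside
- spatula: bystander: kitchen spatula lying on the table; origin near its middle, handle to its -x
- slab: bystander: dark chocolate slab 160 x 75 x 12 mm lying flat; origin at the centre of its underside
Things that resemble listed ones, but are neither listed nor needed, are in the scene too. Of the things shaped like the spanner, the steel one is meant.

How it is judged:
On the way, in this order (a step that is already met when the one before it is completed fails the run):
1. both prongs are down in the collar's holes, at least 7 mm deep, with the collar still unlocked (((horizontal distance between prong_a and hole_a below 0.005 m and z of prong_a in the frame of hole_a between -0.016 and -0.007 m and horizontal distance between prong_b and hole_b below 0.005 m and z of prong_b in the frame of hole_b between -0.016 and -0.007 m) or (horizontal distance between prong_a and hole_b below 0.005 m and z of prong_a in the frame of hole_b between -0.016 and -0.007 m and horizontal distance between prong_b and hole_a below 0.005 m and z of prong_b in the frame of hole_a between -0.016 and -0.007 m)) and value of joint collar above 0.3 rad), for 0.2 s.
2. the collar has been turned home (within 0.1 rad of its stop) with both prongs still in the holes (((horizontal distance between prong_a and hole_a below 0.005 m and z of prong_a in the frame of hole_a between -0.016 and -0.007 m and horizontal distance between prong_b and hole_b below 0.005 m and z of prong_b in the frame of hole_b between -0.016 and -0.007 m) or (horizontal distance between prong_a and hole_b below 0.005 m and z of prong_a in the frame of hole_b between -0.016 and -0.007 m and horizontal distance between prong_b and hole_a below 0.005 m and z of prong_b in the frame of hole_a between -0.016 and -0.007 m)) and value of joint collar below 0.1 rad), for 0.2 s.
At the end, for the whole second after the job is handed in: Collar within 0.1 rad of its stop; spanner released, at rest, level (under 0.1 rad) and prongs down on the board (tips within 4 mm of its face, gripping place within 100 mm of its centre along each side); bowl, jar, spatula and slab within 20 mm of their starts (value of joint collar below 0.1 rad and z of spanner in the frame of board between 0.006 and 0.014 m and angle between spanner's own z axis and vertical below 0.1 rad and x of grip in the frame of board between -0.1 and 0.1 m and y of grip in the frame of board between -0.1 and 0.1 m and linear speed of spanner below 0.02 m/s and distance of each of bowl, jar, spatula, slab from where it was at the start of the episode below 0.02 m); the robot touches nothing.
It fails at once if the gripper or arm pushes on the collar itself (over 5 N) (contact force between any of the fingers, the arm and collar above 5 N).
It fails at once if the bowl, jar, spatula or slab is moved more than 20 mm (distance of any of bowl, jar, spatula, slab from where it was at the start of the episode above 0.02 m).
It also fails if it takes over 58 s, if anything falls off the work surface, if the arm or the gripper's body presses on something with over 40 N, if the wrist force passes 120 N, or if a joint passes its speed limit or range.

## Working session

There is one attempt and no reset: what is moved stays moved. The work goes in short steps, Python scripts to look and compute and a shell command to move; the robot and the scene stay as the last step left them, time stands still between calls to the robot, and variables do not carry over. Pictures are saved under pics/ and viewed, at most 10 in all, crops included, and the job is handed in when it is done.

```bash
mkdir -p pics; cat > h.py <<'E'
import numpy as np, cv2
from scipy.spatial.transform import Rotation as R
from workcell import bot, vision, workorder
def ext(p, obs=None):
    if "tool_from_camera" in p:
        T=np.eye(4);T[:3,:3]=R.from_quat(obs["tool_rot"]).as_matrix();T[:3,3]=obs["eef_pos"]
        return T@np.array(p["tool_from_camera"])
    T=np.eye(4);T[:3,:3]=cv2.Rodrigues(np.array(p["rvec"],float))[0];T[:3,3]=np.ravel(p["tvec"])
    return np.linalg.inv(T)
def onz(p,px,z,obs=None):
    T=ext(p,obs);d=T[:3,:3]@np.linalg.inv(p["K"])@np.array([px[0],px[1],1.]);o=T[:3,3]
    return o+d*(z-o[2])/d[2]
def dep(p,px,obs=None):
    T=ext(p,obs);c,r=int(round(px[0])),int(round(px[1]));w=p["z_map"][max(r-1,0):r+2,max(c-1,0):c+2]
    z=np.median(w);return T[:3,:3]@(np.linalg.inv(p["K"])@np.array([px[0],px[1],1.])*z)+T[:3,3]
E
python3 - <<'E'
from h import *
np.set_printoptions(precision=4,suppress=True)
o=bot.get_obs();print(o)
H=dict(hole_a=.134,prong_a=.010,grip=.036,mill=0,board=0,spanner=.01,bowl=0,jar=0,spatula=0,slab=0)
for n in("top","scene"):
    p=vision.camera(n);cv2.imwrite(f"pics/{n}0.png",p["image"])
    for q,z in H.items():
        for d in vision.place_of(p,q)[:4]:
            print(n,q,round(d["score"],2),np.round(d["position"]),onz(p,d["position"],z)[:2],dep(p,d["position"]))
E
```

```text
{'clock': 0.0, 'joint_pos': array([-1.159 ,  0.2414,  0.0037,  1.3352, -0.    ,  1.5708]), 'joint_vel': array([ 0.0002,  0.0003,  0.0007,  0.    , -0.0003, -0.0007]), 'tau': array([ -0.0016, -37.2321,  25.2406,   0.017 ,   0.    ,  -0.    ]), 'eef_pos': array([ 0.1999, -0.4576,  0.2304]), 'tool_rot': array([ 0.9789,  0.2044, -0.0002, -0.001 ]), 'ft_force': array([-1.1341,  0.8215, -0.1904]), 'ft_torque': array([-0.0174,  0.0058, -0.0232]), 'grasp_force': 0.0, 'grip_width': 0.08566011024833768}
top hole_a 0.82 [275. 165.] [0.5756 0.1204] [0.5847 0.1255 0.0992]
top hole_a 0.71 [249. 176.] [0.5494 0.1905] [0.5527 0.1936 0.1199]
top prong_a 0.98 [449. 336.] [ 0.1096 -0.3363] [ 0.1125 -0.332   0.0256]
top prong_a 0.96 [239. 247.] [0.3701 0.2446] [0.3693 0.241  0.0252]
top prong_a 0.89 [393. 169.] [ 0.5844 -0.2088] [ 0.5785 -0.2048  0.0346]
top prong_a 0.89 [300. 100.] [0.8105 0.0613] [0.8054 0.0604 0.0215]
top grip 0.91 [441. 311.] [ 0.1818 -0.3114] [ 0.1814 -0.3121  0.0333]
top grip 0.84 [377.  98.] [ 0.7957 -0.1715] [ 0.8125 -0.1765 -0.0023]
top grip 0.81 [382. 190.] [ 0.5189 -0.1706] [
[... 1702 characters left out ...]
board 0.71 [281. 202.] [ 0.5257 -0.1467] [ 0.5292 -0.1418  0.0055]
scene spanner 0.87 [399. 238.] [0.3625 0.2175] [0.3676 0.2206 0.0162]
scene spanner 0.83 [338. 138.] [ 0.1296 -0.287 ] [ 0.1408 -0.2761  0.0205]
scene spanner 0.8 [235. 301.] [0.8532 0.0779] [0.8579 0.0889 0.0272]
scene spanner 0.7 [226. 232.] [ 0.7396 -0.1424] [ 0.7453 -0.1298  0.0242]
scene bowl 0.69 [464. 296.] [0.3847 0.4622] [0.3885 0.4632 0.0049]
scene bowl 0.2 [340. 261.] [0.5508 0.1579] [0.6082 0.2098 0.0954]
scene jar 0.78 [411. 336.] [0.5832 0.4388] [0.6252 0.4564 0.0741]
scene spatula 0.63 [245. 144.] [ 0.4277 -0.5042] [ 0.4315 -0.4978  0.005 ]
scene slab 0.79 [215. 167.] [ 0.5907 -0.4573] [ 0.5968 -0.4438  0.011 ]
```

View pics/top0.png

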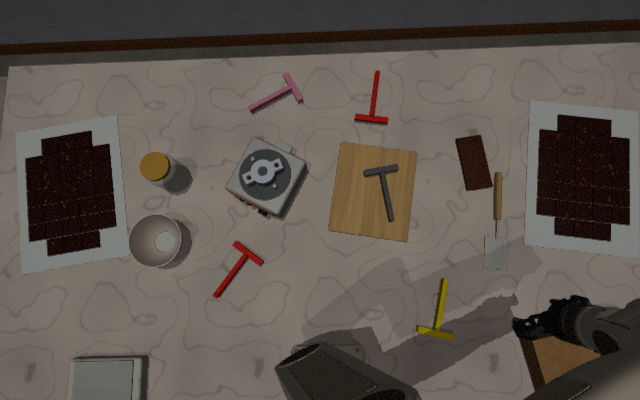

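View pics/scene0.png

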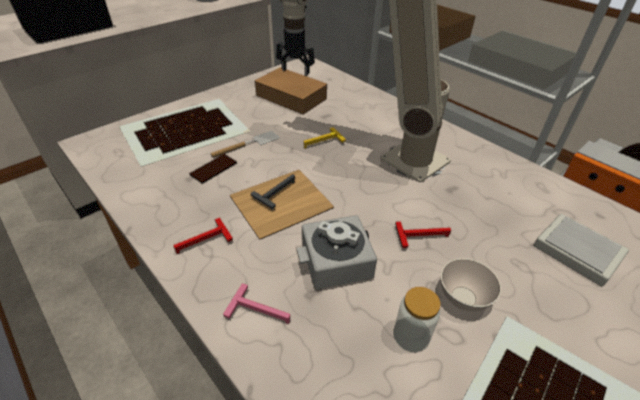

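The steel spanner is the one on the board: crossbar at about (381,170), handle end at (391,218) in the top view. The collar holes are at (275,165) and (249,176), and the mill's panel is at (258,208). I'll move above the grip and look with the wrist camera.

```bash
python3 -m creep '[[[51,-17,0],[0,0,0]],[[51,-17,0],[0,0,0]],[[51,-17,0],[0,0,0]],[[51,-17,0],[0,0,0]],[[51,-17,0],[0,0,0]],[[51,-17,0],[0,0,0]],[[51,-17,0],[0,0,0]],[[51,-17,0],[0,0,0]],[[0,0,0],[0,0,0.185]],[[0,0,0],[0,0,0]]]'
python3 - <<'E'
from h import *
np.set_printoptions(precision=4,suppress=True)
o=bot.get_obs();print(o["clock"],o["joint_pos"],o["eef_pos"],R.from_quat(o["tool_rot"]).as_matrix()[:,0])
p=vision.camera("wrist");cv2.imwrite("pics/w1.png",p["image"])
for q,z in dict(prong_a=.010,grip=.036,spanner=.01,board=0).items():
    for d in vision.place_of(p,q)[:4]:
        print(q,round(d["score"],2),np.round(d["position"]),onz(p,d["position"],z,o)[:2],dep(p,d["position"],o))
E
```

```text
clock: 2.35
eef_pos: [0.5199, -0.1696, 0.231]
tool_rot: [0.993, 0.115, -0.0, -0.0]
ft_force: [-0.2, -0.0, -0.2]
grip_width: 0.0854
grasp_force: 0.0
2.35 [-0.3153  0.3348  0.1326  1.3693 -0.0002  2.596 ] [ 0.5199 -0.1696  0.231 ] [ 0.9736  0.2283 -0.0006]
prong_a 0.97 [ 32. 249.] [0.337  0.1766] [0.3308 0.1846 0.0011]
prong_a 0.85 [294. 124.] [ 0.5748 -0.1295] [ 0.576  -0.1311  0.0364]
prong_a 0.76 [364. 128.] [ 0.5892 -0.2117] [ 0.5893 -0.2073  0.0367]
grip 0.73 [324. 184.] [ 0.5182 -0.179 ] [ 0.52   -0.1783  0.0444]
spanner 0.78 [329. 124.] [ 0.5847 -0.1696] [ 0.5852 -0.1683  0.0367]
spanner 0.67 [  1. 229.] [0.3577 0.2148] [0.3521 0.2236 0.0012]
board 0.62 [299. 169.] [ 0.5221 -0.1465] [ 0.524  -0.1466  0.0104]
```

View pics/w1.png

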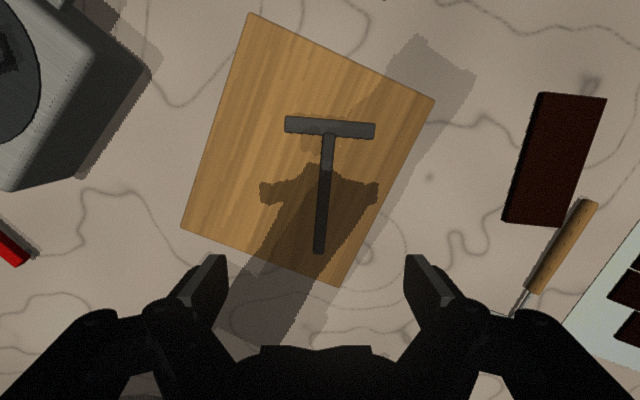

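The wrist view shows the spanner with its crossbar at (329,128) and handle down to (320,250). Joint 6 would run out during the turn at the mill, so I flip the tool half a turn now.

```bash
python3 -m creep '[[[0,0,0],[0,0,-0.185]],[[0,0,0],[0,0,-0.185]],[[0,0,0],[0,0,-0.185]],[[0,0,0],[0,0,-0.185]],[[0,0,0],[0,0,-0.185]],[[0,0,0],[0,0,-0.185]],[[0,0,0],[0,0,-0.185]],[[0,0,0],[0,0,-0.185]],[[0,0,0],[0,0,-0.185]]]' >/dev/null
python3 -m creep '[[[0,0,0],[0,0,-0.185]],[[0,0,0],[0,0,-0.185]],[[0,0,0],[0,0,-0.185]],[[0,0,0],[0,0,-0.185]],[[0,0,0],[0,0,-0.185]],[[0,0,0],[0,0,-0.185]],[[0,0,0],[0,0,-0.185]],[[0,0,0],[0,0,-0.185]],[[0,0,0],[0,0,0]]]'
cat >> h.py <<'E'
def cloud(p,obs=None):
    T=ext(p,obs);v,u=np.mgrid[0:400,0:640];Z=p["z_map"]
    P=np.stack([u*Z,v*Z,Z],-1)@np.linalg.inv(p["K"]).T
    P=P@T[:3,:3].T+T[:3,3];P[Z==0]=np.nan
    return P
def bar(P,lo,hi,c,rad):
    m=(P[...,2]>lo)&(P[...,2]<hi)&(np.hypot(P[...,0]-c[0],P[...,1]-c[1])<rad)
    Q=P[m];r=cv2.minAreaRect(Q[:,:2].astype(np.float32)*1000)
    d=np.linalg.svd(Q[:,:2]-Q[:,:2].mean(0),full_matrices=False)[2][0]
    return len(Q),Q.mean(0),np.degrees(np.arctan2(d[1],d[0])),r
E
python3 - <<'E'
from h import *
np.set_printoptions(precision=4,suppress=True)
o=bot.get_obs();x=R.from_quat(o["tool_rot"]).as_matrix()[:,0];print(o["clock"],o["joint_pos"],o["eef_pos"],np.degrees(np.arctan2(x[1],x[0])))
p=vision.camera("wrist");cv2.imwrite("pics/w2.png",p["image"])
print(bar(cloud(p,o),.025,.06,(.53,-.17),.13));print(bar(cloud(p,o),.041,.06,(.53,-.17),.13))
p2=vision.camera("top")
print(bar(cloud(p2),.026,.05,(.545,-.17),.11))
for q,z in dict(prong_a=.010,grip=.036,spanner=.01,board=0).items():
    for d in vision.place_of(p,q)[:4]:
        print(q,round(d["score"],2),np.round(d["position"]),onz(p,d["position"],z,o)[:2],dep(p,d["position"],o))
E
```

```text
clock: 4.85
eef_pos: [0.5193, -0.1708, 0.2315]
tool_rot: [-0.114, 0.994, -0.0, 0.0]
ft_force: [0.3, -0.1, 0.4]
grip_width: 0.0854
grasp_force: 0.0
4.85 [-0.3178  0.3334  0.1321  1.3692  0.     -0.5455] [ 0.5193 -0.1708  0.2315] -166.95737642461168
(2860, array([ 0.5346, -0.1764,  0.0404]), np.float64(8.263019968003135), ((511.31219482421875, -179.70538330078125), (158.53578186035156, 99.89865112304688), 8.417647361755371))
(1604, array([ 0.4998, -0.1815,  0.0443]), np.float64(8.400184760777073), ((504.081298828125, -180.83567810058594), (143.89801025390625, 13.967565536499023), 8.424446105957031))
(2, array([ 0.5686, -0.1608,  0.0336]), np.float64(-99.56072256233347), ((568.64453125, -160.76754760742188), (2.7195308208465576, 0.0), -99.55999755859375))
prong_a 0.82 [270. 315.] [ 0.7309 -0.1878] [ 0.7265 -0.1878  0.0156]
prong_a 0.81 [338. 224.] [ 0.5746 -0.1272] [ 0.5659 -0.1312  0.0354]
prong_a 0.59 [320. 333.] [ 0.7455 -0.1095] [ 0.739  -0.1112  0.0181]
prong_a 0.56 [274. 220.] [ 0.5883 -0.2092] [ 0.5785 -0.2075  0.0358]
grip 0.79 [308. 180.] [ 0.5222 -0.1781] [ 0.5203 -0.1782  0.0445]
spanner 0.96 [305. 216.] [ 0.5742 -0.1707] [ 0.5624 -0.1721  0.0443]
spanner 0.66 [294. 324.] [ 0.7382 -0.1506] [ 0.7322 -0.1513  0.0176]
board 0.66 [332. 186.] [ 0.5297 -0.1458] [ 0.5274 -0.147   0.011 ]
```

```bash
python3 -m creep '[[[0,0,0],[0,0,0.081]],[[0.7,-7.7,40],[0,0,0]],[[0,0,50],[0,0,0]],[[0,0,50],[0,0,0]],[[0,0,40],[0,0,0]],[[0,0,24],[0,0,0]],[[0,0,10.5],[0,0,0]],[[0,0,0],[0,0,0]],[[0,0,0],[0,0,0]]]'
python3 - <<'E'
from h import *
o=bot.get_obs();x=R.from_quat(o["tool_rot"]).as_matrix()[:,0];print(o["eef_pos"],np.degrees(np.arctan2(x[1],x[0])))
E
python3 -m creep '[[[0,0,0],[0,0,0]],[[0,0,0],[0,0,0]],[[0,0,0],[0,0,0]],[[0,0,0],[0,0,0]],[[0,0,0],[0,0,0]],[[0,0,0],[0,0,0]],[[0,0,0],[0,0,0]],[[0,0,0],[0,0,0]]]' 0
```

```text
clock: 6.28
eef_pos: [0.5212, -0.1783, 0.0181]
tool_rot: [-0.074, 0.997, -0.0, 0.001]
ft_force: [0.3, -0.2, -0.1]
grip_width: 0.0855
grasp_force: 0.0
[ 0.52118927 -0.17834209  0.01809854] -171.45715737774378
clock: 7.28
eef_pos: [0.5201, -0.178, 0.0171]
tool_rot: [-0.075, 0.997, -0.0, 0.0]
ft_force: [-0.2, 0.6, 6.0]
grip_width: 0.013
grasp_force: 59.8
```

```bash
python3 -m creep '[[[0,0,-20],[0,0,0]],[[0,0,-50],[0,0,0]],[[0,0,-60],[0,0,0]],[[0,0,-60],[0,0,0]],[[-1,40,-40],[0,0,0]],[[-2,50,0],[0,0,0]],[[-2,50,0],[0,0,0]],[[-1,40,0],[0,0,0]],[[0,0,0],[0,0,0]],[[0,0,0],[0,0,0]]]'
python3 - <<'E'
from h import *
np.set_printoptions(precision=4,suppress=True)
o=bot.get_obs();x=R.from_quat(o["tool_rot"]).as_matrix()[:,0];print(o["clock"],o["eef_pos"],np.degrees(np.arctan2(x[1],x[0])))
p=vision.camera("wrist");cv2.imwrite("pics/w3.png",p["image"])
for q,z in dict(prong_a=o["eef_pos"][2]-.007,hole_a=.134,mill=0).items():
    for d in vision.place_of(p,q)[:4]:
        print(q,round(d["score"],2),np.round(d["position"]),onz(p,d["position"],z,o)[:2],dep(p,d["position"],o))
E
```

```text
clock: 8.52
eef_pos: [0.499, 0.0007, 0.246]
tool_rot: [-0.075, 0.997, -0.0, -0.001]
ft_force: [0.5, 0.2, -1.2]
grip_width: 0.013
grasp_force: 59.2
8.525 [0.499  0.0007 0.246 ] -171.43817288555846
prong_a 0.72 [219. 323.] [ 0.5535 -0.0475] [ 0.4995 -0.0308  0.3037]
prong_a 0.69 [417. 232.] [0.4796 0.0543] [0.5276 0.1129 0.0991]
prong_a 0.66 [494.  58.] [0.3909 0.0683] [0.3359 0.1822 0.0163]
prong_a 0.58 [532. 108.] [0.4091 0.0932] [0.3814 0.2424 0.0185]
hole_a 0.93 [425. 291.] [0.5744 0.1213] [0.5801 0.1264 0.124 ]
hole_a 0.63 [505. 278.] [0.5492 0.1936] [0.552  0.1983 0.1281]
mill 0.85 [418. 233.] [0.5632 0.1568] [0.5288 0.1147 0.099 ]
```

View pics/w3.png

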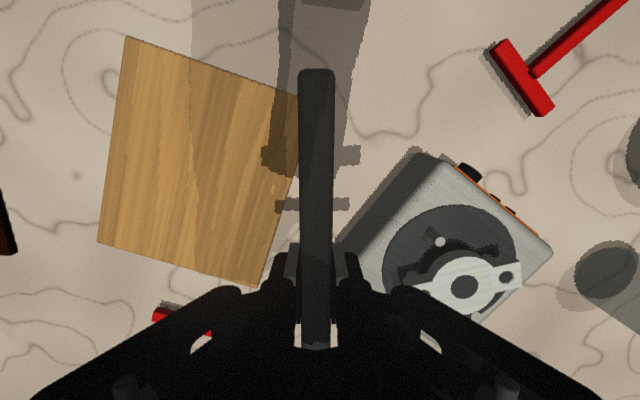

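The view shows the handle in the grip (315,70 to 315,345), and the collar with its ears at (430,290) and (505,278), partly hidden. I'll shift back so the collar is fully in view, then fit it from the depth data.

```bash
python3 -m creep '[[[-30,0,0],[0,0,0]],[[-40,0,0],[0,0,0]],[[-20,0,0],[0,0,0]],[[0,0,0],[0,0,0]],[[0,0,0],[0,0,0]]]'
python3 - <<'E'
from h import *
np.set_printoptions(precision=4,suppress=True)
o=bot.get_obs();M=R.from_quat(o["tool_rot"]).as_matrix();x=M[:,0];print(o["clock"],o["eef_pos"],np.degrees(np.arctan2(x[1],x[0])))
p=vision.camera("wrist");cv2.imwrite("pics/w4.png",p["image"])
for q,z in dict(hole_a=.134,mill=0).items():
    for d in vision.place_of(p,q)[:3]:
        print(q,round(d["score"],2),np.round(d["position"]),onz(p,d["position"],z,o)[:2],dep(p,d["position"],o))
P=cloud(p,o);c=(.563,.157)
print("collar",bar(P,.128,.142,c,.07)); print("mill",bar(P,.088,.104,c,.14))
Q=P.reshape(-1,3);Q=Q[np.isfinite(Q[:,0])]
t=(Q-o["eef_pos"])@M
h=t[(np.abs(t[:,1])<.03)&(t[:,0]>.02)&(t[:,0]<.12)&(t[:,2]<.03)&(t[:,2]>-.08)]
print("handle",len(h),h.mean(0),h.max(0),h.min(0),np.polyfit(h[:,0],h[:,1],1),np.polyfit(h[:,0],h[:,2],1),np.median(h[:,2]))
E
```

```text
clock: 9.35
eef_pos: [0.5875, 0.0136, 0.2464]
tool_rot: [-0.074, 0.997, -0.0, -0.001]
ft_force: [1.2, 0.5, -2.5]
grip_width: 0.0129
grasp_force: 59.2
9.35 [0.5875 0.0136 0.2464] -171.508229898794
hole_a 0.96 [523. 184.] [0.5463 0.192 ] [0.5475 0.1996 0.1237]
hole_a 0.95 [436. 203.] [0.5745 0.1212] [0.577  0.1261 0.1232]
mill 0.69 [424. 169.] [0.5624 0.1546] [0.5507 0.1163 0.0991]
collar (5735, array([0.5618, 0.156 , 0.1344]), np.float64(112.46453125858211), ((562.9222412109375, 156.80975341796875), (64.21891021728516, 109.12397003173828), 23.76947593688965))
mill (20182, array([0.5522, 0.1448, 0.0974]), np.float64(-4.510729253147746), ((562.9080200195312, 155.9864044189453), (168.9278564453125, 169.8531494140625), 61.689903259277344))
handle 6129 [ 0.0565  0.0014 -0.0272] [ 0.0883  0.0084 -0.0231] [ 0.02   -0.0057 -0.0296] [0.0007 0.0013] [-0.0007 -0.0271] -0.027278341681611258
```

View pics/w4.png

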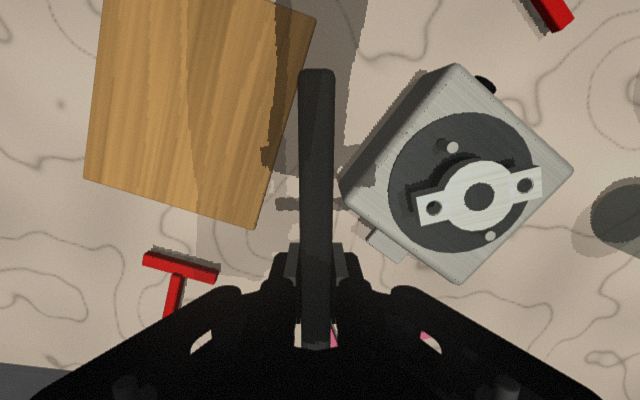

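The collar is clear in this view: holes near (434,207) and (525,185), posts at (452,147) and (490,237). I'll refine the hole centres from the image.

```bash
python3 - <<'E'
from h import *
o=bot.get_obs();p=vision.camera("wrist");g=cv2.cvtColor(p["image"],cv2.COLOR_BGR2GRAY).astype(float)
H=[]
for c,r in((434,207),(525,185)):
    w=g[r-10:r+11,c-10:c+11];t=(w.min()+np.percentile(w,75))/2
    n,l,s,ce=cv2.connectedComponentsWithStats((w<t).astype(np.uint8))
    k=min(range(1,n),key=lambda i:np.hypot(*(ce[i]-10)))
    q=ce[k]+[c-10,r-10];H.append(onz(p,q,.134,o));print(q,s[k],H[-1])
d=H[1]-H[0];print(np.linalg.norm(d),np.degrees(np.arctan2(d[1],d[0])),(H[0]+H[1])/2)
E
```

```text
[432.60625 207.16875] [  2   4  15  14 160] [0.57933582 0.12018421 0.134     ]
[523.37640449 184.73595506] [  1   2  16  16 178] [0.54744824 0.19360624 0.134     ]
0.08004755737055938 113.47556569163106 [0.56339203 0.15689523 0.134     ]
```

```bash
python3 -m creep '[[[20.8,42.7,0],[0,0,0]],[[20.8,42.7,0],[0,0,0]],[[20.8,42.6,0],[0,0,0]],[[0,0,0],[0,0,-0.131]],[[0,0,0],[0,0,-0.131]],[[0,0,40],[0,0,0]],[[0,0,35],[0,0,0]],[[0,0,0],[0,0,0]],[[0,0,0],[0,0,0]],[[0,0,0],[0,0,0]]]'
cat > chk.py <<'E'
from h import *
np.set_printoptions(precision=4,suppress=True)
o=bot.get_obs();M=R.from_quat(o["tool_rot"]).as_matrix();x=M[:,0];print(o["clock"],o["eef_pos"],np.degrees(np.arctan2(x[1],x[0])),M[:,2],o["joint_pos"],o["ft_force"])
d=np.array([.5068,.1310,0])-o["eef_pos"];print("tool shift mm",1000*(M.T@d)[:2])
E
python3 chk.py; python3 - <<'E'
from h import *
p=vision.camera("scene");cv2.imwrite("pics/s5.png",cv2.resize(p["image"][150:290,260:460],(800,560)))
o=bot.get_obs();M=R.from_quat(o["tool_rot"]).as_matrix();p=vision.camera("wrist");P=cloud(p,o);Q=P.reshape(-1,3);Q=Q[np.isfinite(Q[:,0])];t=(Q-o["eef_pos"])@M
h=t[(np.abs(t[:,1])<.03)&(t[:,0]>.02)&(t[:,0]<.12)&(t[:,2]<.02)&(t[:,2]>-.08)]
print("handle",h.max(0),h.min(0),np.polyfit(h[:,0],h[:,1],1),np.polyfit(h[:,0],h[:,2],1))
E
```

```text
clock: 10.8
eef_pos: [0.5088, 0.1319, 0.1739]
tool_rot: [-0.204, 0.979, 0.0, 0.002]
ft_force: [-0.2, -0.1, -1.7]
grip_width: 0.0133
grasp_force: 59.4
10.8 [0.5088 0.1319 0.1739] -156.44257695673704 [ 0.0039  0.001  -1.    ] [ 0.2537  0.3193 -0.0403  1.2072 -0.     -0.1575] [-0.1882 -0.1174 -1.6797]
tool shift mm [2.8958 0.0848]
handle [ 0.08801345  0.00820257 -0.02303563] [ 0.02000197 -0.00593481 -0.0294944 ] [0.00065306 0.00107974] [-0.00150425 -0.02709306]
```

View pics/s5.png

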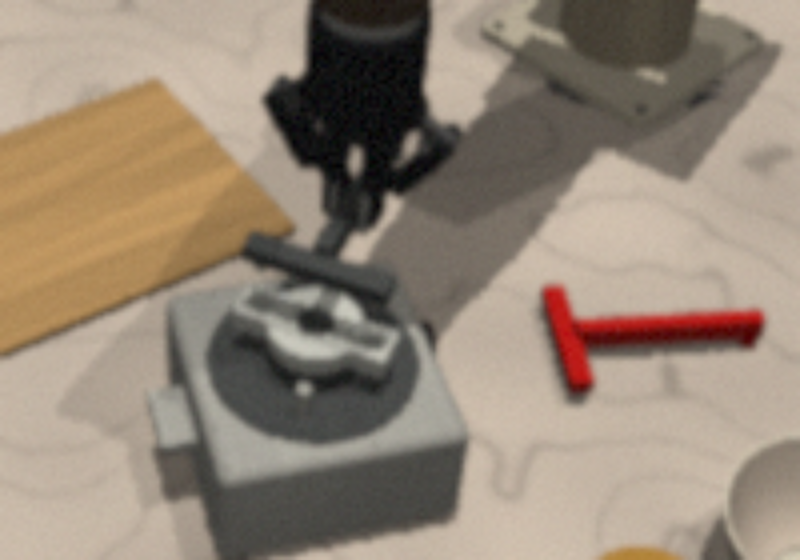

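The scene view shows the crossbar above the collar, parallel to the ear line. I'll correct the shift, come down to just above the collar, and check again.

```bash
python3 -m creep '[[[2.9,0,10],[0,0,0]],[[0,0,10],[0,0,0]],[[0,0,7],[0,0,0]],[[0,0,0],[0,0,0]],[[0,0,0],[0,0,0]]]'; python3 chk.py;python3 -c "
from h import *
p=vision.camera('scene');cv2.imwrite('pics/s6.png',cv2.resize(p['image'][190:270,280:400],(780,520),interpolation=cv2.INTER_CUBIC))"
```

```text
clock: 11.52
eef_pos: [0.505, 0.1305, 0.1448]
tool_rot: [-0.204, 0.979, 0.0, 0.0]
ft_force: [0.3, -0.1, -2.4]
grip_width: 0.0128
grasp_force: 59.4
11.525 [0.505  0.1305 0.1448] -156.43963708839763 [ 0.0001  0.     -1.    ] [ 0.2528  0.3362 -0.0959  1.1386 -0.     -0.1584] [ 0.3097 -0.147  -2.4007]
tool shift mm [-1.8685 -0.2382]
```

View pics/s6.png

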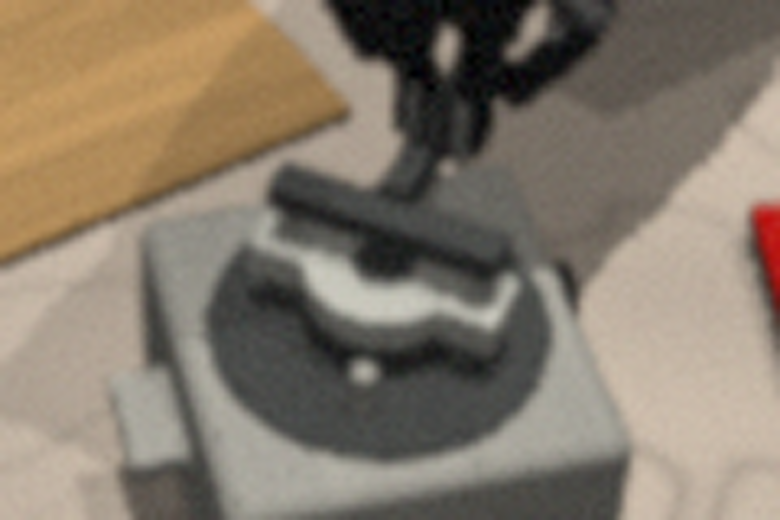

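```bash
python3 -m creep '[[[-1.9,0,0],[0,0,0]],[[0,0,0],[0,0,0]],[[0,0,0],[0,0,0]],[[0,0,3],[0,0,0]],[[0,0,3],[0,0,0]],[[0,0,2],[0,0,0]],[[0,0,0],[0,0,0]],[[0,0,0],[0,0,0]]]'; python3 chk.py
```

```text
clock: 12.58
eef_pos: [0.5066, 0.1312, 0.1368]
tool_rot: [-0.204, 0.979, 0.0, 0.0]
ft_force: [-0.8, -0.2, -2.2]
grip_width: 0.0129
grasp_force: 59.4
12.575 [0.5066 0.1312 0.1368] -156.43928276707638 [ 0.0001  0.0001 -1.    ] [ 0.2534  0.3462 -0.1037  1.1208  0.     -0.1578] [-0.7921 -0.168  -2.2226]
tool shift mm [-0.0584 -0.2913]
```

Free entry: the tips are already about 4 mm below the collar's top, with no contact force. Continuing down.

```bash
python3 -m creep '[[[0,0,3],[0,0,0]],[[0,0,3],[0,0,0]],[[0,0,1],[0,0,0]],[[0,0,0],[0,0,0]],[[0,0,0],[0,0,0]],[[0,0,0],[0,0,0]]]'; python3 chk.py
```

```text
clock: 13.32
eef_pos: [0.5066, 0.1312, 0.1299]
tool_rot: [-0.204, 0.979, 0.0, 0.0]
ft_force: [-0.1, -0.2, -2.8]
grip_width: 0.0127
grasp_force: 59.5
13.325 [0.5066 0.1312 0.1299] -156.44139401029145 [ 0.0001  0.     -1.    ] [ 0.2534  0.3521 -0.1146  1.104  -0.     -0.1578] [-0.0721 -0.1792 -2.8005]
tool shift mm [-0.0634 -0.2452]
```

```bash
python3 -m creep '[[[-0.1,4.65,0],[0,0,0.075]],[[-0.1,4.65,0],[0,0,0.075]],[[-0.1,4.65,0],[0,0,0.075]],[[-0.1,4.65,0],[0,0,0.075]],[[-0.1,4.65,0],[0,0,0.075]],[[-0.1,4.65,0],[0,0,0.075]],[[0,0,0],[0,0,0]],[[0,0,0],[0,0,0]]]'; cat > chk2.py <<'E'
from h import *
np.set_printoptions(precision=4,suppress=True)
o=bot.get_obs();M=R.from_quat(o["tool_rot"]).as_matrix();x=M[:,0]
print(o["clock"],"yaw",np.degrees(np.arctan2(x[1],x[0])),"tilt",M[:2,2],o["ft_force"],o["ft_torque"],"pivot",o["eef_pos"]+M@[-.062,.0013,-.0])
E
python3 chk2.py
```

```text
clock: 14.32
eef_pos: [0.5017, 0.1582, 0.13]
tool_rot: [0.019, 1.0, 0.0, 0.001]
ft_force: [2.9, -0.0, -3.9]
grip_width: 0.0131
grasp_force: 59.4
14.325 yaw 177.82764703521556 tilt [0.0013 0.    ] [ 2.8771 -0.0267 -3.9191] [-0.1631 -0.5111  0.0849] pivot [0.5637 0.1571 0.1301]
```

```bash
python3 -m creep '[[[-0.1,4.65,0],[0,0,0.075]],[[-0.1,4.65,0],[0,0,0.075]],[[-0.1,4.65,0],[0,0,0.075]],[[-0.1,4.65,0],[0,0,0.075]],[[-0.1,4.65,0],[0,0,0.075]],[[-0.1,4.65,0],[0,0,0.075]],[[0,1.9,0],[0,0,0.03]],[[0,0,0],[0,0,0]],[[0,0,0],[0,0,0]]]'; python3 chk2.py
```

```text
clock: 15.45
eef_pos: [0.5098, 0.1861, 0.13]
tool_rot: [0.256, 0.967, -0.0, 0.001]
ft_force: [3.9, -3.6, -3.7]
grip_width: 0.0131
grasp_force: 59.3
15.45 yaw 150.2941655681185 tilt [ 0.0022 -0.0012] [ 3.9063 -3.5985 -3.6579] [-0.496  -0.8397  0.1296] pivot [0.5643 0.1565 0.1301]
```

```bash
python3 -m creep '[[[0,1.9,0],[0,0,0.03]],[[0,1.9,0],[0,0,0.03]],[[0,0,0],[0,0,0]],[[0,0,0],[0,0,0]]]'; python3 chk2.py;python3 - <<'E'
from h import *
o=bot.get_obs();M=R.from_quat(o["tool_rot"]).as_matrix();p=vision.camera("wrist");P=cloud(p,o)
print(bar(P,.128,.142,(.5632,.1569),.06))
Q=P.reshape(-1,3);Q=Q[np.isfinite(Q[:,0])];t=(Q-o["eef_pos"])@M
h=t[(np.abs(t[:,1])<.03)&(t[:,0]>.02)&(t[:,0]<.12)&(t[:,2]<.01)&(t[:,2]>-.08)]
print("handle",h.max(0),h.min(0),np.polyfit(h[:,0],h[:,1],1))
E
```

```text
clock: 15.95
eef_pos: [0.5111, 0.1881, 0.1298]
tool_rot: [0.284, 0.959, -0.002, 0.001]
ft_force: [2.7, -6.7, -2.6]
grip_width: 0.013
grasp_force: 61.6
15.95 yaw 146.9707926841941 tilt [ 0.0011 -0.0042] [ 2.7162 -6.6974 -2.5876] [-1.3184 -0.7192  1.0655] pivot [0.5637 0.1554 0.13  ]
(305, array([0.54820998, 0.16352811, 0.13471889]), np.float64(-124.1893148036667), ((546.5130004882812, 166.35623168945312), (24.210676193237305, 22.59332847595215), 59.47726821899414))
handle [ 0.08909343  0.00775607 -0.02287362] [ 0.02000015 -0.00741458 -0.02981419] [-0.02201782  0.00148893]
```

Moment about z rose to 1.07 N m, so the collar is against its stop. I'll unwind a little inside the play and lift off slowly.

```bash
python3 -m creep '[[[0,0,0],[0,0,0]],[[0,-1.7,0],[0,0,-0.028]],[[0,-1.0,0],[0,0,-0.016]],[[0,0,0],[0,0,0]],[[0,0,0],[0,0,0]]]'; python3 chk2.py
python3 -m creep '[[[0,0,-3],[0,0,0]],[[0,0,-3],[0,0,0]],[[0,0,-4],[0,0,0]],[[0,0,-6],[0,0,0]],[[0,0,-10],[0,0,0]],[[0,0,-25],[0,0,0]],[[0,0,-40],[0,0,0]],[[0,0,0],[0,0,0]],[[0,0,0],[0,0,0]]]'; python3 chk2.py;python3 - <<'E'
from h import *
o=bot.get_obs();M=R.from_quat(o["tool_rot"]).as_matrix();p=vision.camera("wrist");cv2.imwrite("pics/w7.png",p["image"]);P=cloud(p,o)
print(bar(P,.128,.142,(.5632,.1569),.065))
Q=P.reshape(-1,3);Q=Q[np.isfinite(Q[:,0])];t=(Q-o["eef_pos"])@M
h=t[(np.abs(t[:,1])<.03)&(t[:,0]>.02)&(t[:,0]<.12)&(t[:,2]<.01)&(t[:,2]>-.08)]
print("handle",h.max(0),h.min(0),np.polyfit(h[:,0],h[:,1],1),np.polyfit(h[:,0],h[:,2],1))
E
```

```text
clock: 16.62
eef_pos: [0.5099, 0.1872, 0.13]
tool_rot: [0.264, 0.964, -0.0, 0.001]
ft_force: [4.4, -3.4, -3.5]
grip_width: 0.0129
grasp_force: 59.4
16.625 yaw 149.345976748119 tilt [ 0.0016 -0.001 ] [ 4.4291 -3.4384 -3.503 ] [-0.652  -0.9003  0.2016] pivot [0.5639 0.1567 0.1301]
clock: 17.75
eef_pos: [0.5086, 0.1879, 0.2205]
tool_rot: [0.264, 0.964, -0.0, -0.0]
ft_force: [-0.1, -0.6, -3.4]
grip_width: 0.0127
grasp_force: 59.7
17.75 yaw 149.3712770970501 tilt [-0.0007  0.0001] [-0.1364 -0.6462 -3.3855] [ 0.0362  0.0393 -0.0311] pivot [0.5627 0.1574 0.2205]
(763, array([0.55981737, 0.16279453, 0.13387025]), np.float64(-119.47449127587846), ((561.6137084960938, 157.99838256835938), (108.70060729980469, 28.463184356689453), 59.86437225341797))
handle [ 0.08916923  0.00861404 -0.02359171] [ 0.02000524 -0.00545724 -0.02952708] [0.00075537 0.00152391] [ 3.17125747e-06 -2.71807693e-02]
```

View pics/w7.png

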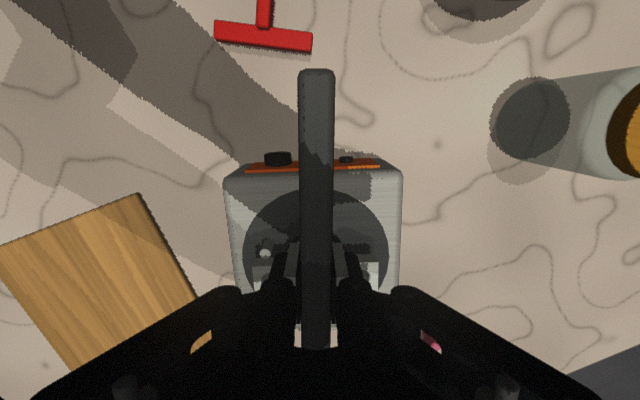

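The wrist view shows the collar's ears along the mill's y axis at (262,272) and (372,272), with the spanner lifted clear. Next I carry it back to where it lay on the board.

```bash
python3 -m creep '[[[-24.5,-38.7,0],[0,0,0]],[[-24.5,-38.7,0],[0,0,0]],[[-24.5,-38.7,0],[0,0,0]],[[-24.5,-38.7,0],[0,0,0]],[[-24.5,-38.7,0],[0,0,0]],[[-24.5,-38.7,0],[0,0,0]],[[-24.5,-38.7,0],[0,0,0]],[[-24.5,-38.3,0],[0,0,0]],[[0,0,0],[0,0,-0.17]],[[0,0,0],[0,0,-0.17]],[[0,0,0],[0,0,-0.17]],[[0,0,0],[0,0,-0.17]]]'
python3 -m creep '[[[0,0,40],[0,0,0]],[[0,0,50],[0,0,0]],[[0,0,50],[0,0,0]],[[0,0,30],[0,0,0]],[[0,0,0],[0,0,0]],[[0,0,0],[0,0,0]],[[0,0,0],[0,0,0]]]';python3 chk2.py
```

```text
clock: 19.3
eef_pos: [0.5191, -0.1778, 0.2188]
tool_rot: [-0.075, 0.997, 0.001, -0.002]
ft_force: [0.2, 0.1, -3.0]
grip_width: 0.013
grasp_force: 59.7
clock: 20.18
eef_pos: [0.5216, -0.1786, 0.0526]
tool_rot: [-0.073, 0.997, -0.001, 0.002]
ft_force: [-0.1, 0.2, -2.6]
grip_width: 0.0128
grasp_force: 59.5
20.175 yaw -171.67563900558216 tilt [ 0.0033 -0.0011] [-0.1006  0.1549 -2.6032] [0.003  0.077  0.0166] pivot [ 0.5828 -0.1683  0.0528]
```

```bash
python3 -m creep '[[[0,0,12],[0,0,0]],[[0,0,10],[0,0,0]],[[0,0,6],[0,0,0]],[[0,0,3],[0,0,0]],[[0,0,0],[0,0,0]],[[0,0,0],[0,0,0]],[[0,0,0],[0,0,0]]]';python3 chk2.py
```

```text
clock: 21.05
eef_pos: [0.5205, -0.1782, 0.0201]
tool_rot: [-0.073, 0.997, -0.0, 0.0]
ft_force: [0.3, -0.4, -2.3]
grip_width: 0.0128
grasp_force: 59.6
21.05 yaw -171.67816552448983 tilt [ 0.0007 -0.0002] [ 0.2512 -0.3699 -2.2523] [0.02   0.0166 0.0173] pivot [ 0.5817 -0.1679  0.0202]
```

```bash
python3 -m creep '[[[0,0,1.5],[0,0,0]],[[0,0,1.5],[0,0,0]],[[0,0,0],[0,0,0]],[[0,0,0],[0,0,0]]]'
python3 -m creep '[[[0,0,0],[0,0,0]],[[0,0,0],[0,0,0]],[[0,0,0],[0,0,0]],[[0,0,0],[0,0,0]],[[0,0,0],[0,0,0]],[[0,0,0],[0,0,0]],[[0,0,0],[0,0,0]]]' 85
python3 -m creep '[[[0,0,-15],[0,0,0]],[[0,0,-30],[0,0,0]],[[0,0,-50],[0,0,0]],[[0,0,-60],[0,0,0]],[[0,0,-50],[0,0,0]],[[0,0,0],[0,0,0]],[[0,0,0],[0,0,0]],[[0,0,0],[0,0,0]]]'
python3 - <<'E'
from h import *
np.set_printoptions(precision=4,suppress=True)
o=bot.get_obs();p=vision.camera("wrist")
P=cloud(p,o);print(bar(P,.025,.06,(.53,-.17),.13));print("handle z",bar(P,.041,.06,(.53,-.17),.13)[1])
p=vision.camera("top");cv2.imwrite("pics/t8.png",p["image"])
P=cloud(p);print(bar(P,.126,.15,(.5632,.1569),.07))
for q in("bowl","jar","spatula","slab"):
    d=vision.place_of(p,q)[0];print(q,np.round(d["position"]),onz(p,d["position"],0)[:2])
E
```

```text
clock: 21.55
eef_pos: [0.5203, -0.1782, 0.0172]
tool_rot: [-0.073, 0.997, -0.0, 0.0]
ft_force: [-1.4, -0.8, 1.4]
grip_width: 0.0127
grasp_force: 60.3
clock: 22.42
eef_pos: [0.5202, -0.1781, 0.0168]
tool_rot: [-0.073, 0.997, 0.0, -0.0]
ft_force: [0.4, 0.1, 0.7]
grip_width: 0.0848
grasp_force: 0.0
clock: 23.42
eef_pos: [0.5192, -0.1778, 0.2203]
tool_rot: [-0.073, 0.997, 0.001, -0.001]
ft_force: [-0.0, 0.0, 0.1]
grip_width: 0.0847
grasp_force: 0.0
(2975, array([ 0.5345, -0.1748,  0.0403]), np.float64(8.068185995192929), ((511.0628662109375, -178.68531799316406), (157.0804443359375, 99.5103988647461), 8.788558959960938))
handle z [ 0.5    -0.1797  0.0443]
(617, array([0.5604, 0.1552, 0.1328]), np.float64(-118.92741990784397), ((561.0977172851562, 155.68190002441406), (108.50617218017578, 63.08272171020508), 64.84158325195312))
bowl [165. 241.] [0.3932 0.4645]
jar [176. 180.] [0.5761 0.4404]
spatula [495. 219.] [ 0.4298 -0.4969]
slab [470. 161.] [ 0.6032 -0.4394]
```

View pics/t8.png

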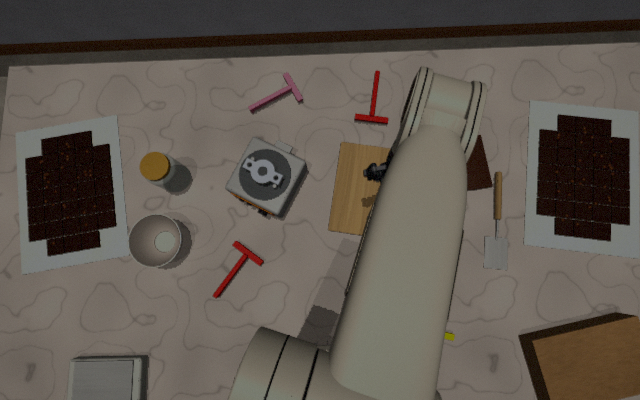

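The top view shows the collar ears at (250,160) and (277,184) along the mill's y axis, within 0.06 rad of home by the fits. The bystanders are where they were, and the spanner lies level on the board, released.

```bash
python3 -c "
from workcell import workorder
print(workorder.job_done())"
```

```text
the job is handed in; nothing more can be done
None
```

I turned the mill's collar home against its stop posts with the steel spanner, laid the spanner back on the board prongs down, released it, and handed the job in at about 23.5 s; no verdict was shown.

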